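Brush out the beaker, then hold it in the clamp jaw for fastening

ROBOT

A 7-joint arm with a two-finger parallel gripper is mounted at the origin on the work surface. World frame = base frame: x ahead of the robot, y to its left, z up, the work surface at z = 0. Lengths are in m, angles in rad, forces in N, time in s.
With the tool pointing down it reaches from about 0.35 to 0.9 m from the base axis. Payload 8.1 kg.
Tool frame: the origin (TCP) lies on the centre line of the jaws, within the pads' length; the fingertips stand 17 mm ahead of it and the grasp point (between the pads) lies 2 mm behind it; z points along the fingers, y is the direction in which the jaws open and shut (so a half turn about z gives the same grasp; the last joint's range is limited). The gripper opens to 92 mm and grips with 3 to 60 N. Pads are 19 mm wide; open, the fingers measure 130 mm over their backs; the gripper's body (75 mm by 190 mm) begins 47 mm behind the grasp point.
Start: joints at [-1.306, 0.434, 0.025, 1.573, -0.012, 1.134, -0.075], TCP at [0.225, 0.583, 0.244] pointing down, gripper open.
Joint ranges: [-2.62, 2.62], [-0.44, 2.09], [-1.27, 1.32], [0.08, 2.57], [-1.32, 4.46], [0.12, 2], [-2.74, 2.74]. Speed limits (rad/s): [2.22, 2.22, 3.01, 3.01, 3.14, 3.14, 3.14].

INTERFACE

Orientations are given as a rotation vector (axis times angle).
In Python, from cell import arm gives the robot as it stands.
- The arm moves only by the shell command python3 -m creep 'ROWS' [FORCE]. ROWS is JSON, a list that holds one entry, the list of rows, each a list of 7 numbers: the shift along the world's x, y, z in cm, then the turn, a rotation vector about the world's x, y, z in degrees, then the opening, from -1 (shut) to 1 (fully open), so that 0 is half open. In form: [[[tx, ty, tz, ax, ay, az, jaw], ...]]. A call has 1 to 5 rows; each row is the pose to reach, as a shift and turn from the pose commanded when the call began; what a row does not reach only later rows make up. A row lasts 1/10 s, in which the tool goes at most 50 mm and 8.59 degrees, less where a joint would pass 70% of its speed; a pose out of reach is approached as far as the arm can. A call with a gripper value outside its range is refused whole. The fingers move at their own pace and stop on an object; FORCE is the grip in N (left out, the last holds). Time passes only in rows, so rows that repeat a pose let the fingers close. It gives the time, the measured TCP pose, the force and the opening at its end, in the units of the state.
- arm.observe(): the state, without advancing time (a new reading comes with each control period).
- arm.get_image(name): name is "scene" or "top" or "wrist"; returns the picture (420x560x3 uint8, red, green, blue); there is no depth.
- arm.camera_model(name): a dict with "vfov" (degrees; the focal length in pixels is half the picture's height over the tangent of half this angle, whatever the lens; pixels are square), "cx", "cy" (the principal point, pixels), "cam_to_world" (4x4, takes a point from camera to world coordinates); the wrist camera has in their place "T_tool_cam" (4x4, takes a point from camera to tool coordinates, whose origin is the TCP and whose axes are the flange's). Camera axes: x right, y down, z forward; pixel columns grow to the right and rows downward; lengths in m; the calibration is good to about 2 mm. A picture is of the moment at which its call begins: read the wrist's pose just before it. camera_model takes no time and is no camera call.
- arm.sign_off(): hands the job in, once; it reports no verdict.
The state is a dict: "clock": time; "joints": joint angles; "dq": joint speeds; "joint_efforts": joint torques, N m; "position": TCP position; "ee_rot": TCP orientation; "force": force on the tool from outside, world axes, zero at the start; "ft_torque": the same for the moment, N m; "width": opening from 0.0 (shut) to 1.0 (fully open).
Only numpy, scipy, OpenCV 4.12 (cv2) and the standard library are available. Lean on these libraries where they do the work, as an engineer would, in place of code of your own. Each camera call takes 0.05 s, during which the arm holds its last target.

TASK

Brush out the amber beaker as it stands in its cork ring: run the brush right down to the bottom three times, drawing it well up inside the beaker in between, then stand the brush back upright and fully home in its white holder. Then stand the beaker upright on the stirrer and press it straight back into both faces of the red spring-backed vee jaw with a steady push of about 8 N (springs about half compressed), so that I can put the band round it; finish while still holding it there with that push. Handle the beaker gently, never tip it, and leave everything else where it is.

Things in the scene. Friction and masses are not known exactly. Their poses are not given: they have to be found in the camera images.
- beaker: Straight amber glass beaker, open at the top: 56 mm outside diameter, 110 mm high, wall 3 mm, floor 4 mm thick (bore 50 mm, 106 mm deep), 110 to 220 g. Origin: centre of its underside, z up. At the start it stands on the bench inside the cork ring.
- ring: Flat cork bench ring, fixed to the bench, that keeps the beaker standing while it is brushed: 96 mm outside, 62 mm inside diameter, 18 mm high. Origin: centre of its underside.
- brush: Cylinder brush, 205 mm long, 70 g, standing tip down in its holder. Origin: the bristle tip; z runs up the axis to the handle. White bristle head 39 mm across from 0 to 64 mm (firm core 32 mm: goes into the beaker freely), thin steel stem, blue cone (at most 49 mm across) from 108 to 125 mm that centres it in the holder, round blue collar 72 mm across from 125 to 129 mm.
- brush_grip (a point): Middle of the brush's round blue handle, on its axis, 170 mm from the bristle tip. The handle is 16 mm thick and runs from 129 to 205 mm above the tip.
- holder: White plastic brush holder, fixed to the bench: upright tube 62 mm outside, 54 mm inside diameter, 135 mm high, on an 88 mm foot disc. Origin: centre of its underside. With the brush home, the collar lies on the tube's rim and the brush tip is 10 mm above the bench.
- stand: Fixed support stand. Origin: on the bench below the beaker's final place; x points level to the rod. Grey base plate 260 x 160 x 10 mm (x -90 to 170 mm, y +-80); on it a slim white stirrer (x -85 to 60, y +-60 mm), smooth slippery top with a blue disc 26 mm above the bench. Rod 12 mm thick, 430 mm high, at x 145; boss head, arm and crosshead at x 51 to 160 mm, 89 to 131 mm above the bench.
- vjaw: Red vee jaw, black rubber faces, open to the stand's -x, sprung along x (the push direction, stand's x too): 1.6 N per mm, no preload, 10 mm to a hard stop; half in (5 mm) is 8 N. Origin (moves with the jaw): centre of the beaker's underside when it touches both faces, at stirrer-top height; at rest at x -5, y 0, z 26 mm of the stand. Faces: 64 to 104 mm above that, y +-27, x from 20 mm.
- wash_bottle: White plastic wash bottle, 58 mm across, 178 mm high, red cap and bent spout; bystander. Origin: centre of its underside.
- dropper_bottle: Small amber bottle, 40 mm across, 75 mm high, black cap; bystander. Origin: centre of its underside.
- paper_roll: Upright roll of white paper, 104 mm across, 100 mm high; bystander. Origin: centre of its underside.
- clamp_band: Steel clamp band (thin ring), 72 mm across, 12 mm high, lying flat; the colleague's, a bystander. Origin: centre of its underside.
- screwdriver: Screwdriver lying flat left of the stand, pointing roughly away from the robot; the colleague's, a bystander. Origin: underside of the tool, its x axis along the tool.
- vial_a: Glass vial, 27 mm across, 55 mm high, white cap; bystander. Origin: centre of its underside.
- vial_b: Glass vial, 27 mm across, 55 mm high, black cap; bystander. Origin: centre of its underside.

How it is judged:
By the outcome, as a careful person would: the job done as asked, in the order asked, and still so for the second after the job is handed in, while the arm keeps its last pose, push and grip.
It also fails if it takes over 61 s, if anything falls off the work surface, if the arm or the gripper's body presses on something with over 40 N, if the wrist force passes 120 N, or if a joint passes its speed limit or range.

## Working session

There is one attempt and no reset: what is moved stays moved. The work goes in short steps, Python scripts to look and compute and a shell command to move; the robot and the scene stay as the last step left them, time stands still between calls to the robot, and variables do not carry over. Pictures are saved under pics/ and viewed, and the job is handed in when it is done.

```bash
ls; mkdir -p pics
python3 - <<'E'
from cell import arm
import cv2
print(arm.observe())
for n in ("scene","top","wrist"):
    im=arm.get_image(n); cv2.imwrite(f"pics/{n}0.png",im[:,:,::-1])
    m=arm.camera_model(n); print(n,m)
E
```

```text
pics
{'clock': 0.0, 'joints': array([-1.3056125 ,  0.43525832,  0.02498487,  1.57406324, -0.01160068,
        1.13401841, -0.0750972 ]), 'dq': array([-0.00076357,  0.00217852, -0.00035939, -0.00038405,  0.00107263,
        0.00072668,  0.00249531]), 'joint_efforts': array([-2.84896742e-04, -6.67834640e+01,  9.85020362e-01, -3.14474881e+01,
       -6.06066710e-02,  4.26648546e-02,  1.57648496e-04]), 'position': array([0.22460332, 0.58273813, 0.24293624]), 'ee_rot': array([-5.74556482e-01, -3.08845885e+00,  2.50649948e-03]), 'force': array([-0.28839803, -0.12928285, -0.5454356 ]), 'ft_torque': array([-0.02342236,  0.01501272,  0.00147602]), 'width': 0.9971530192984152}
scene {'vfov': 42.867426307656345, 'cx': 279.1259168649939, 'cy': 212.56870292228683, 'cam_to_world': array([[ 0.73575018,  0.38500765, -0.55717214,  1.33398585],
       [ 0.67692541, -0.44364688,  0.58732397, -0.7890879 ],
       [-0.02106346, -0.80928769, -0.58703473,  0.93315481],
       [ 0.        ,  0.        ,  0.        ,  1.        ]])}
top {'vfov': 48.707849033292725, 'cx': 279.76926650609244, 'cy': 206.3874566910028, 'cam_to_world': array([[-0.0275698 , -0.99004932,  0.13799363,  0.39729686],
       [-0.99960414,  0.02653074, -0.00936375,  0.00372726],
       [ 0.0056095 , -0.13819716, -0.99038885,  1.38032832],
       [ 0.        ,  0.        ,  0.        ,  1.        ]])}
wrist {'vfov': 64.76338822218248, 'cx': 280.8500682504655, 'cy': 209.25205232236905, 'T_tool_cam': array([[ 1.08198529e-04, -9.64405974e-01, -2.64425993e-01,
         7.20529500e-02],
       [ 9.99999880e-01,  2.30966085e-04, -4.33189473e-04,
        -4.12436199e-05],
       [ 4.78843952e-04, -2.64425914e-01,  9.64405883e-01,
        -1.40301299e-01],
       [ 0.00000000e+00,  0.00000000e+00,  0.00000000e+00,
         1.00000000e+00]])}
```

View pics/scene0.png

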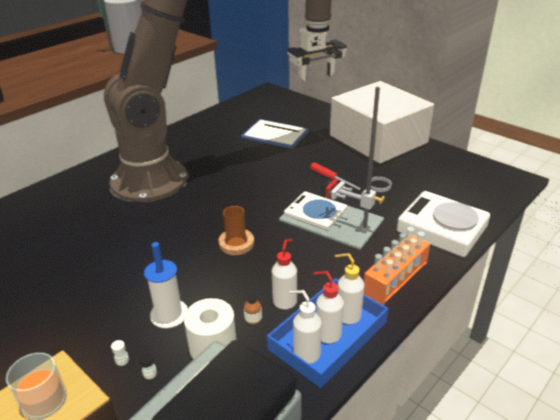

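View pics/top0.png

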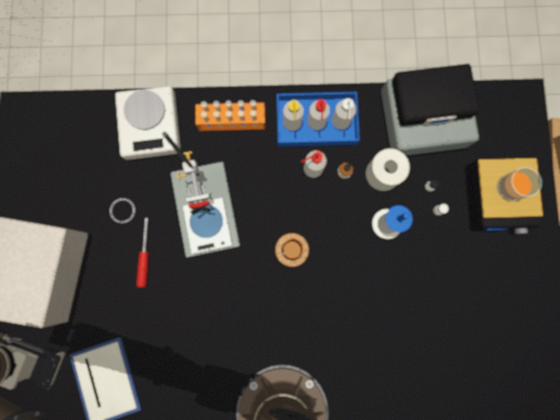

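View pics/wrist0.png

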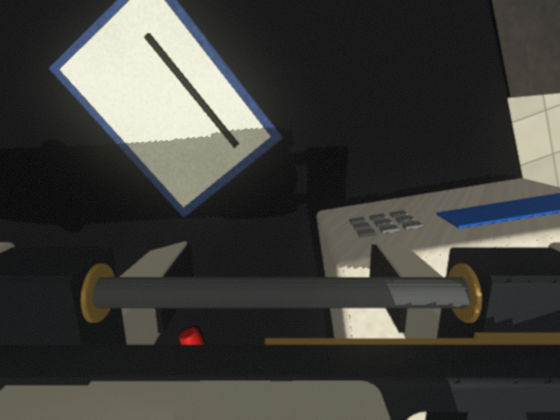

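The top view shows the beaker and ring at about (292,250), the brush and holder at (390,222), and the stand at (205,208) with its jaw at (200,200). The screwdriver is at (142,255). Next I'll segment these.

```bash
cat > h.py <<'E'
import numpy as np, cv2
from cell import arm
def cam(n):
    m=arm.camera_model(n); H=420; f=H/2/np.tan(np.radians(m['vfov'])/2)
    return f,m['cx'],m['cy'],m
def ray(n,uv,T=None):
    f,cx,cy,m=cam(n); T=m['cam_to_world'] if T is None else T
    d=np.array([(uv[0]-cx)/f,(uv[1]-cy)/f,1.]); return T[:3,3],T[:3,:3]@d
def plane(n,uv,z,T=None):
    o,d=ray(n,uv,T); return o+d*(z-o[2])/d[2]
def proj(n,p,T=None):
    f,cx,cy,m=cam(n); T=m['cam_to_world'] if T is None else T
    q=T[:3,:3].T@(np.asarray(p)-T[:3,3]); return np.array([cx+f*q[0]/q[2],cy+f*q[1]/q[2]])
def tri(n1,u1,n2,u2):
    A=[];b=[]
    for n,u in((n1,u1),(n2,u2)):
        o,d=ray(n,u); d=d/np.linalg.norm(d); P=np.eye(3)-np.outer(d,d); A.append(P); b.append(P@o)
    return np.linalg.lstsq(np.vstack(A),np.hstack(b),rcond=None)[0]
E
python3 - <<'E'
import cv2
t=cv2.imread('pics/top0.png'); s=cv2.imread('pics/scene0.png')
a=cv2.resize(t[150:270,160:260],None,fx=5,fy=5,interpolation=cv2.INTER_CUBIC)
cv2.imwrite('pics/a.png',a)
cv2.imwrite('pics/b.png',cv2.resize(t[150:280,260:460],None,fx=4,fy=4,interpolation=cv2.INTER_CUBIC))
cv2.imwrite('pics/c.png',cv2.resize(s[80:250,270:410],None,fx=3.5,fy=3.5,interpolation=cv2.INTER_CUBIC))
cv2.imwrite('pics/d.png',cv2.resize(s[190:390,80:280],None,fx=3,fy=3,interpolation=cv2.INTER_CUBIC))
E
```

```text
(no output)
```

View pics/a.png

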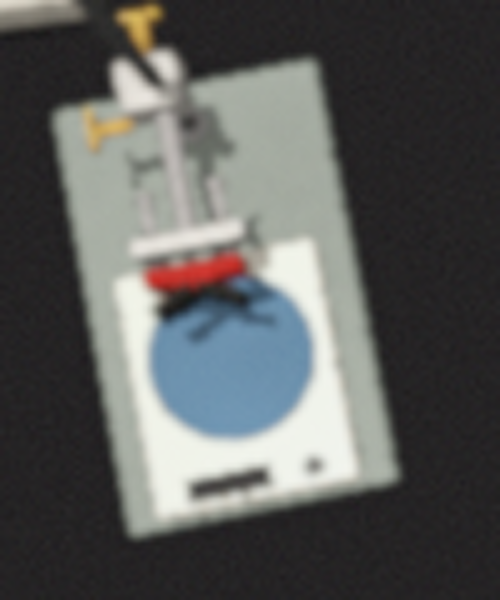

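View pics/b.png

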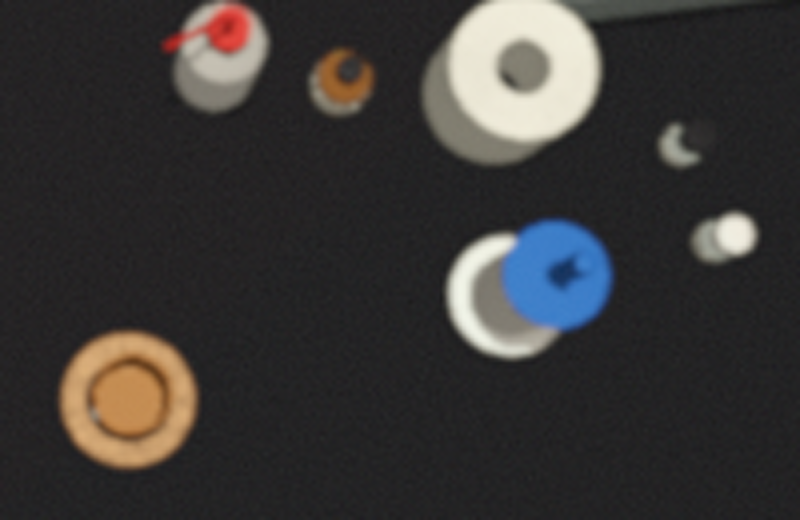

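View pics/c.png

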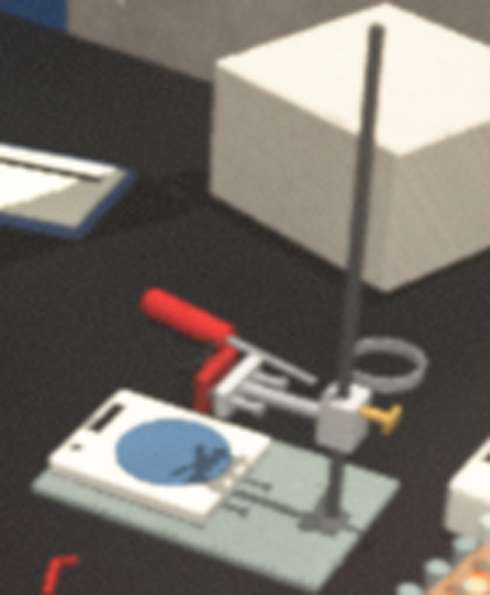

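View pics/d.png

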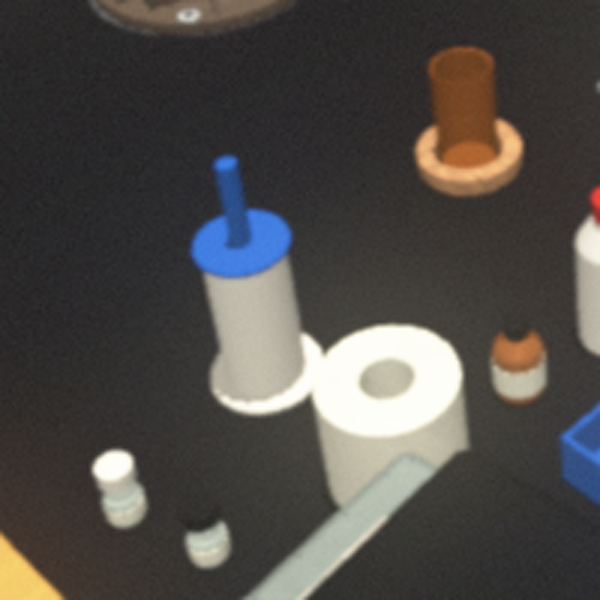

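The crops show the collar disc, the ring and beaker rim, the grey base corners, and the red jaw's vee, which opens toward the lower part of the picture. Now I'll measure them.

Run:
```python
from h import *
np.set_printoptions(precision=4,suppress=True)
t=cv2.imread('pics/top0.png'); s=cv2.imread('pics/scene0.png')
def comp(im,lo,hi,box,name):
    h=cv2.cvtColor(im,cv2.COLOR_BGR2HSV); m=cv2.inRange(h,lo,hi)
    x0,y0,x1,y1=box; k=np.zeros_like(m); k[y0:y1,x0:x1]=m[y0:y1,x0:x1]
    c=max(cv2.findContours(k,cv2.RETR_EXTERNAL,cv2.CHAIN_APPROX_NONE)[0],key=cv2.contourArea)
    e=cv2.fitEllipse(cv2.convexHull(c)); print(name,e,cv2.boundingRect(c)); return c,e
c,e=comp(t,(100,120,60),(120,255,255),(370,195,430,245),'collar top'); print(plane('top',e[0],.139))
c,e=comp(s,(100,120,60),(125,255,255),(130,255,185,290),'collar scene'); print(plane('scene',e[0],.139))
c,e=comp(t,(0,0,110),(180,60,255),(365,195,415,250),'foot top')
c,e=comp(t,(5,60,60),(25,255,255),(265,225,320,275),'ring top'); print(plane('top',e[0],.015))
c,e=comp(s,(0,60,40),(25,255,255),(205,195,265,260),'ring+beaker scene')
c,e=comp(t,(95,60,60),(115,255,255),(180,190,235,245),'blue disc top'); print(plane('top',e[0],.026))
c,e=comp(s,(95,60,60),(115,255,255),(290,190,345,230),'blue disc scene'); print(plane('scene',e[0],.026))
# base plate
c,e=comp(t,(30,5,60),(110,60,255),(165,155,245,262),'plate')
h=cv2.convexHull(c); r=cv2.minAreaRect(h); print(r)
b=cv2.boxPoints(r); P=[plane('top',q,.010) for q in b]
for q,p in zip(b,P): print(q,p)
# inner beaker edge: bright amber
g=cv2.cvtColor(t,cv2.COLOR_BGR2HSV); print(g[250,272:314].tolist())
```

```text
collar top ((399.28143310546875, 218.02008056640625), (26.87149429321289, 28.88930320739746), 143.0392608642578) (386, 204, 28, 29)
[ 0.53   -0.3292  0.139 ]
collar scene ((158.87298583984375, 268.29705810546875), (26.894195556640625, 35.153160095214844), 84.00596618652344) (143, 255, 35, 27)
[ 0.5209 -0.3257  0.139 ]
foot top ((385.873291015625, 223.6999053955078), (28.646329879760742, 31.39353370666504), 154.72305297851562) (372, 208, 27, 32)
ring top ((291.5655212402344, 249.46043395996094), (35.52320098876953, 35.57430648803711), 145.7237091064453) (274, 232, 36, 36)
[ 0.4591 -0.0403  0.015 ]
ring+beaker scene ((234.8177490234375, 230.9021759033203), (40.95454025268555, 53.0975456237793), 174.4075927734375) (217, 205, 38, 51)
blue disc top ((205.8470001220703, 221.0187225341797), (30.539188385009766, 31.600435256958008), 54.05896759033203) (191, 206, 31, 31)
[0.5485 0.2088 0.026 ]
blue disc scene ((319.1505126953125, 208.8781280517578), (17.85097885131836, 32.2859001159668), 91.6752700805664) (304, 200, 32, 18)
[0.5486 0.2083 0.026 ]
plate ((204.79306030273438, 209.07481384277344
[... 312 characters left out ...]
[184.8077 258.0385] [0.4428 0.2735 0.01  ]
[[150, 8, 33], [165, 13, 39], [11, 96, 72], [15, 126, 136], [16, 120, 187], [16, 116, 206], [16, 112, 211], [16, 114, 211], [16, 117, 199], [15, 123, 159], [14, 141, 116], [13, 160, 140], [15, 156, 177], [15, 149, 193], [15, 147, 196], [15, 147, 196], [16, 148, 196], [15, 149, 195], [15, 146, 197], [15, 148, 196], [15, 148, 197], [16, 148, 196], [15, 148, 197], [16, 148, 197], [16, 148, 196], [15, 150, 196], [15, 145, 197], [15, 152, 188], [15, 160, 155], [14, 171, 137], [15, 155, 166], [15, 132, 186], [16, 120, 192], [16, 118, 192], [16, 117, 194], [16, 120, 187], [15, 121, 150], [14, 115, 89], [4, 43, 42], [90, 7, 35], [120, 7, 37], [135, 14, 36]]
```

```bash
python3 -m creep '[[[1.5,-4.5,0.7,0,0,0,1],[3.0,-9.0,1.4,0,0,0,1],[4.5,-13.5,2.1,0,0,0,1],[6,-18,2.8,0,0,0,1],[7.5,-22.5,3.5,0,0,0,1]]]' ; python3 -m creep '[[[1.5,-4.5,0.7,0,0,0,1],[3.0,-9.0,1.4,0,0,0,1],[4.5,-13.5,2.1,0,0,0,1],[6,-18,2.8,0,0,0,1],[7.5,-22.5,3.5,0,0,0,1]]]'
python3 - <<'E'
from cell import arm
print(arm.observe())
E
```

```text
clock: 0.65
position: [0.3, 0.3562, 0.2788]
ee_rot: [-0.575, -3.088, 0.0]
force: [0.9, 0.3, 0.5]
width: 0.997
clock: 1.15
position: [0.3748, 0.1312, 0.3141]
ee_rot: [0.574, 3.089, 0.001]
force: [0.8, 1.7, -0.2]
width: 0.997
{'clock': 1.15, 'joints': array([-0.77776565, -0.02539146,  0.30333996,  1.98331903,  0.00783754,
        1.1821604 ,  0.72553891]), 'dq': array([ 0.56369016, -0.15736623,  0.57264742, -0.03800595,  0.05838616,
        0.17790476,  1.10575891]), 'joint_efforts': array([ -4.65987816, -28.78516316,  -2.5253322 , -30.39415956,
        -0.24289026,   0.15228061,  -2.42955208]), 'position': array([0.37480839, 0.13117561, 0.31406242]), 'ee_rot': array([5.74431027e-01, 3.08854858e+00, 7.53827663e-04]), 'force': array([ 0.80616673,  1.74078598, -0.15011959]), 'ft_torque': array([ 0.01017773, -0.06906864, -0.02074143]), 'width': 0.9967633647307235}
```

```bash
python3 -m creep '[[[1.5,-4.6,0,0,0,0,1],[3.0,-9.2,0,0,0,0,1],[4.6,-13.8,0,0,0,0,1],[6.1,-18.4,0,0,0,0,1],[7.7,-23,0,0,0,0,1]]]' ; python3 -m creep '[[[1.5,-4.6,0,0,0,0,1],[3.0,-9.2,0,0,0,0,1],[4.6,-13.8,0,0,0,0,1],[6.1,-18.4,0,0,0,0,1],[7.7,-23,0,0,0,0,1]]]';python3 -m creep '[[[0,0,0,0,0,0,1],[0,0,0,0,0,0,1]]]'
python3 - <<'E'
from h import *
o=arm.observe(); print(o['position'],o['joints'])
im=arm.get_image('wrist')[:,:,::-1]; cv2.imwrite('pics/w1.png',im); np.save('o1.npy',np.r_[o['position'],o['ee_rot']])
E
```

```text
clock: 1.65
position: [0.4518, -0.0987, 0.3139]
ee_rot: [0.574, 3.088, 0.001]
force: [0.8, 1.4, -0.5]
width: 1.0
clock: 2.15
position: [0.5292, -0.3284, 0.3133]
ee_rot: [-0.573, -3.088, -0.001]
force: [1.1, 0.9, 0.5]
width: 1.001
clock: 2.35
position: [0.5282, -0.328, 0.3128]
ee_rot: [-0.578, -3.086, 0.001]
force: [-0.5, 0.4, -0.3]
width: 0.999
[ 0.52819749 -0.32795802  0.31282913] [-0.00671949  0.43899549  0.72244991  1.51674966 -0.29484148  1.29922776
  1.94874624]
```

View pics/w1.png

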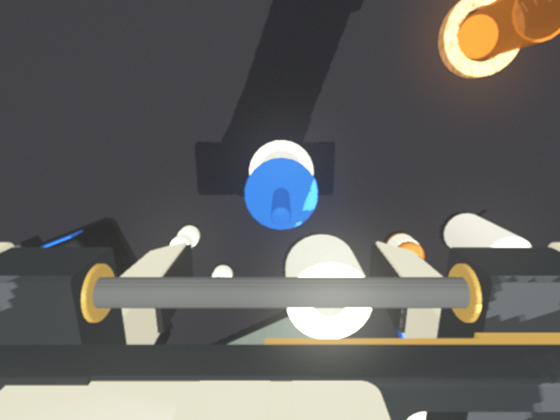

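The wrist view shows the blue collar at about (281,193) and the handle top at about (281,213), with the cork ring and beaker at upper right.

```bash
cat >> h.py <<'E'
from scipy.spatial.transform import Rotation as R
def wT(o):
    T=np.eye(4); T[:3,:3]=R.from_rotvec(o[3:6]).as_matrix(); T[:3,3]=o[:3]; return T@arm.camera_model('wrist')['T_tool_cam']
E
python3 - <<'E'
from h import *
np.set_printoptions(precision=4,suppress=True)
im=cv2.imread('pics/w1.png'); T=wT(np.load('o1.npy'))
m=cv2.inRange(cv2.cvtColor(im,cv2.COLOR_BGR2HSV),(95,90,60),(125,255,255)); k=np.zeros_like(m); k[145:240,235:330]=m[145:240,235:330]
c=max(cv2.findContours(k,cv2.RETR_EXTERNAL,cv2.CHAIN_APPROX_NONE)[0],key=cv2.contourArea)
e=cv2.fitEllipse(cv2.convexHull(c)); print(e,plane('wrist',e[0],.139,T))
print('handle top',plane('wrist',(281,212.5),.215,T), 'pred coll',proj('wrist',[.53,-.329,.139],T))
# ellipse of ring outer
h=cv2.cvtColor(im,cv2.COLOR_BGR2HSV)
cv2.imwrite('pics/w1z.png',cv2.resize(np.hstack([im[0:110,420:560],im[140:250,220:340]]),None,fx=3,fy=3,interpolation=cv2.INTER_CUBIC))
E
```

```text
((280.8466796875, 193.8859405517578), (71.64469909667969, 76.1141357421875), 87.59293365478516) [ 0.5265 -0.3276  0.139 ]
handle top [ 0.5241 -0.3265  0.215 ] pred coll [280.8351 197.6423]
```

View pics/w1z.png

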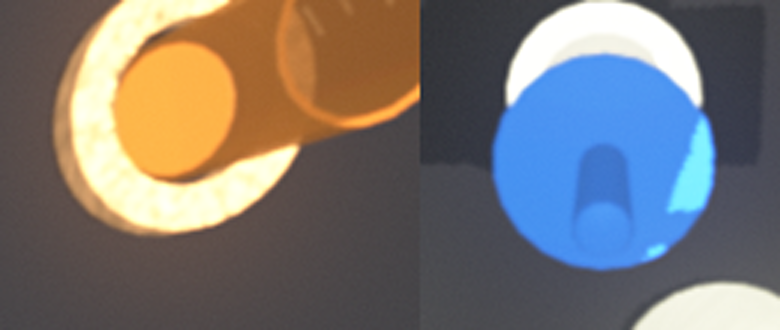

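```bash
python3 -m creep '[[[-0.2,0.1,-4,0,0,0,1],[-0.2,0.1,-8,0,0,0,1],[-0.2,0.1,-11,0,0,0,1],[-0.2,0.1,-13,0,0,0,1],[-0.2,0.1,-13.5,0,0,0,1]]]'; python3 -m creep '[[[0,0,0,0,0,0,-1],[0,0,0,0,0,0,-1],[0,0,0,0,0,0,-1],[0,0,0,0,0,0,-1],[0,0,0,0,0,0,-1]]]' 40; python3 -m creep '[[[0,0,0,0,0,0,-1],[0,0,0,0,0,0,-1],[0,0,0,0,0,0,-1]]]' 40;python3 - <<'E'
from h import *
o=arm.observe(); print(o['position'],o['joints'],o['force'],o['ft_torque'],o['width'])
E
```

```text
clock: 2.9
position: [0.5262, -0.3226, 0.1768]
ee_rot: [-0.57, -3.086, -0.004]
force: [-0.2, 0.6, -0.2]
width: 1.003
clock: 3.4
position: [0.527, -0.326, 0.1794]
ee_rot: [0.574, 3.088, -0.0]
force: [-0.3, -0.2, -0.2]
width: 0.609
clock: 3.7
position: [0.5267, -0.3258, 0.1787]
ee_rot: [-0.575, -3.089, 0.0]
force: [0.2, 0.1, -0.6]
width: 0.351
[ 0.52674007 -0.32584521  0.17873247] [ 0.02997543  0.54423807  0.66092332  1.70523658 -0.38116986  1.02428687
  2.02519948] [ 0.17657181  0.05178886 -0.57763025] [-0.01600225 -0.01218776  0.01776093] 0.35133913870000916
```

```bash
python3 -m creep '[[[0,0,0,0,0,0,-1],[0,0,0,0,0,0,-1],[0,0,0,0,0,0,-1],[0,0,0,0,0,0,-1],[0,0,0.5,0,0,0,-1]]]' 40; python3 -m creep '[[[0,0,2,0,0,0,-1],[0,0,5,0,0,0,-1],[0,0,8.5,0,0,0,-1],[0,0,12,0,0,0,-1],[0,0,14.5,0,0,0,-1]]]' 40;python3 - <<'E'
from h import *
o=arm.observe(); print(o['position'],o['joints'],o['force'],o['ft_torque'],o['width'])
for n in ('wrist','scene','top'):
  im=arm.get_image(n)[:,:,::-1]; cv2.imwrite(f'pics/{n}2.png',im)
s=cv2.imread('pics/scene2.png')[130:350,80:300]; w=cv2.imread('pics/wrist2.png')
cv2.imwrite('pics/m2.png',np.hstack([cv2.resize(s,(420,420)),w[:,180:560]]))
np.save('o2.npy',np.r_[o['position'],o['ee_rot']])
E
```

```text
clock: 4.2
position: [0.5263, -0.3259, 0.1833]
ee_rot: [-0.575, -3.087, 0.0]
force: [0.1, -1.1, -1.1]
width: 0.168
clock: 4.7
position: [0.5269, -0.3259, 0.3315]
ee_rot: [0.574, 3.087, -0.0]
force: [-0.5, 0.3, -0.7]
width: 0.164
[ 0.52692533 -0.32592857  0.33154842] [-0.01478715  0.42220331  0.73023007  1.49416375 -0.28595629  1.33216826
  1.94177921] [-0.50277544  0.2593308  -0.67061998] [-0.02541696 -0.00236646 -0.03470616] 0.16407367131737882
```

View pics/m2.png

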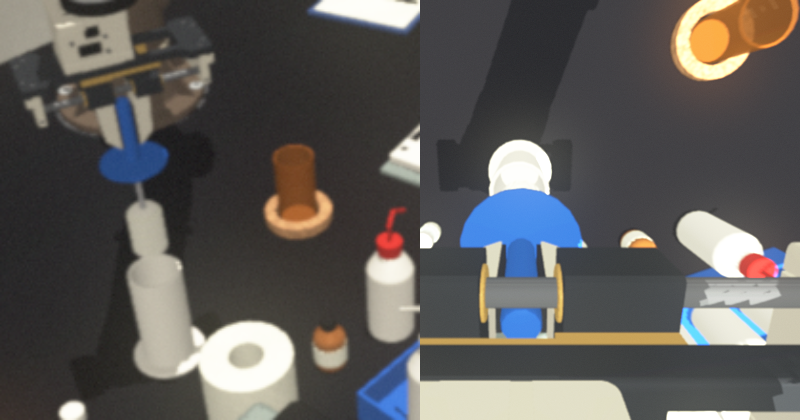

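The brush is hanging straight and clear of the holder. I'll move close to the beaker and look again.

```bash
python3 -m creep '[[[-0.5,3.5,0,0,0,0,-1],[-1,7.5,0,0,0,0,-1],[-1.7,12,0,0,0,0,-1],[-2.2,16.5,0,0,0,0,-1],[-2.7,19.5,0,0,0,0,-1]]]';python3 -m creep '[[[0,0,0,0,0,0,-1],[0,0,0,0,0,0,-1]]]'
python3 - <<'E'
from h import *
o=arm.observe(); print(o['position'],o['ee_rot'])
im=arm.get_image('wrist')[:,:,::-1]; cv2.imwrite('pics/w3.png',im); np.save('o3.npy',np.r_[o['position'],o['ee_rot']])
E
```

```text
clock: 5.35
position: [0.4988, -0.1269, 0.3273]
ee_rot: [-0.569, -3.087, -0.002]
force: [0.3, 0.8, 0.2]
width: 0.17
clock: 5.55
position: [0.4993, -0.1299, 0.328]
ee_rot: [-0.571, -3.088, -0.0]
force: [0.3, -0.6, -0.2]
width: 0.165
[ 0.49929588 -0.12992148  0.32797859] [-5.71032492e-01 -3.08783225e+00 -2.45035376e-04]
```

View pics/w3.png

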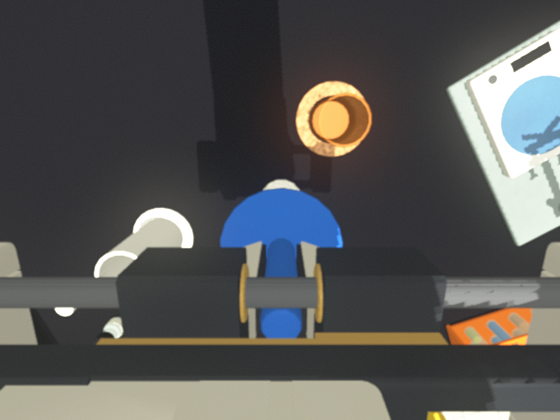

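The beaker's rim is at about (345,119) and the ring at about (333,119). I'll fit both.

Run:
```python
from h import *
np.set_printoptions(precision=4,suppress=True)
im=cv2.imread('pics/w3.png'); T=wT(np.load('o3.npy'))
h=cv2.cvtColor(im,cv2.COLOR_BGR2HSV)
m=cv2.inRange(h,(3,60,60),(25,255,255)); k=np.zeros_like(m); k[70:170,285:385]=m[70:170,285:385]
c=max(cv2.findContours(k,cv2.RETR_EXTERNAL,cv2.CHAIN_APPROX_NONE)[0],key=cv2.contourArea)
c=c[c[:,0,0]<345]
e=cv2.fitEllipse(c); print('ring',e,plane('wrist',e[0],.016,T))
print('corners proj: rim at est', proj('wrist',[.459,-.04,.11],T))
z=cv2.resize(im[75:165,290:380],None,fx=6,fy=6,interpolation=cv2.INTER_CUBIC); cv2.imwrite('pics/w3z.png',z)
```

```text
ring ((329.4269714355469, 119.24557495117188), (70.22783660888672, 81.18575286865234), 13.776155471801758) [ 0.4553 -0.0448  0.016 ]
corners proj: rim at est [347.5994 121.015 ]
```

View pics/w3z.png

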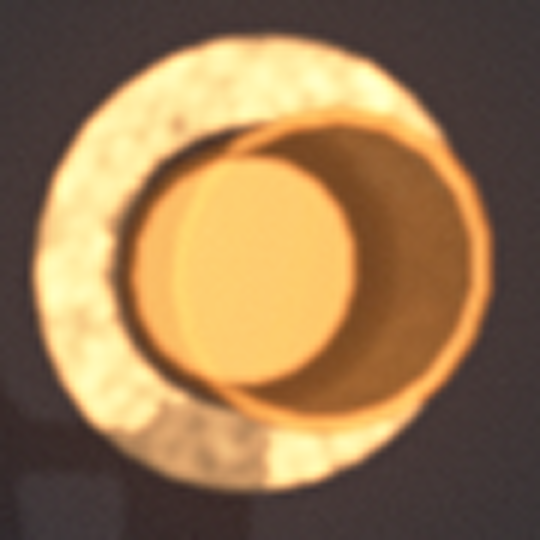

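```bash
python3 - <<'E'
from h import *
np.set_printoptions(precision=4,suppress=True)
T=wT(np.load('o3.npy'))
print(plane('wrist',(346,119.5),.11,T),plane('wrist',(330.6,120),.004,T),plane('wrist',(333.8,118.8),.018,T))
print(plane('top',(291.57,249.46),.018))
# brush core / collar position in the hand: collar edge extents known
print(proj('wrist',[.4993,-.1299,.1615+.129],T))
E
python3 - <<'E'
import cv2
s=cv2.imread('pics/w3.png')
cv2.imwrite('pics/w3y.png',cv2.resize(s[170:260,210:350],None,fx=5,fy=5))
E
```

```text
[ 0.4569 -0.0411  0.11  ] [ 0.4574 -0.0421  0.004 ] [ 0.4567 -0.0395  0.018 ]
[ 0.4589 -0.0402  0.018 ]
[281.0996 248.4059]
```

View pics/w3y.png

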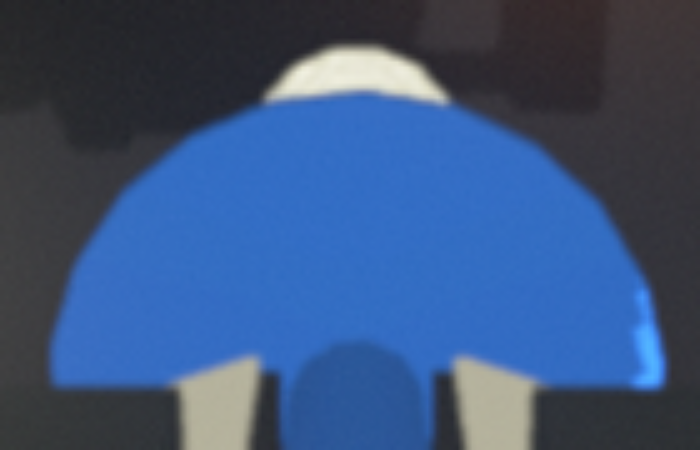

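```bash
python3 -m creep '[[[-1,2.2,0,0,0,0,-1],[-2.2,4.6,0,0,0,0,-1],[-3.3,7,0,0,0,0,-1],[-4,8.5,-0.5,0,0,0,-1],[-4.2,8.9,-2,0,0,0,-1]]]';python3 -m creep '[[[0,0,-0.5,0,0,0,-1],[0,0,-0.5,0,0,0,-1]]]'
python3 - <<'E'
from h import *
o=arm.observe(); print(o['position'],o['ee_rot'],o['joints'])
T0=wT(np.load('o3.npy')); p=np.load('o3.npy'); tx=R.from_rotvec(p[3:]).as_matrix()[:,0]
print('bristle edge pred',proj('wrist',np.r_[p[:2],.1595]+tx*.0195,T0), proj('wrist',np.r_[p[:2],.1595+.064]+tx*.0195,T0))
for n in('scene','top'): cv2.imwrite(f'pics/{n}4.png',arm.get_image(n)[:,:,::-1])
s=cv2.imread('pics/scene4.png')[120:270,160:310]; t=cv2.imread('pics/top4.png')[190:290,240:340]
cv2.imwrite('pics/m4.png',np.hstack([cv2.resize(s,(400,400)),cv2.resize(t,(400,400))]))
E
```

```text
clock: 6.1
position: [0.4579, -0.0415, 0.3091]
ee_rot: [0.575, 3.087, 0.002]
force: [-0.2, 0.6, -1.8]
width: 0.17
clock: 6.3
position: [0.4575, -0.0431, 0.3031]
ee_rot: [-0.578, -3.087, 0.002]
force: [-0.1, 0.8, -1.3]
width: 0.165
[ 0.45745416 -0.04310214  0.30308742] [-5.77770983e-01 -3.08661394e+00  1.65105435e-03] [-0.59637727  0.10298827  0.6434301   1.90114906 -0.06639146  1.16025654
  1.27183393]
bristle edge pred [281.06464562 176.60166738] [281.06832077 190.83833119]
```

View pics/m4.png

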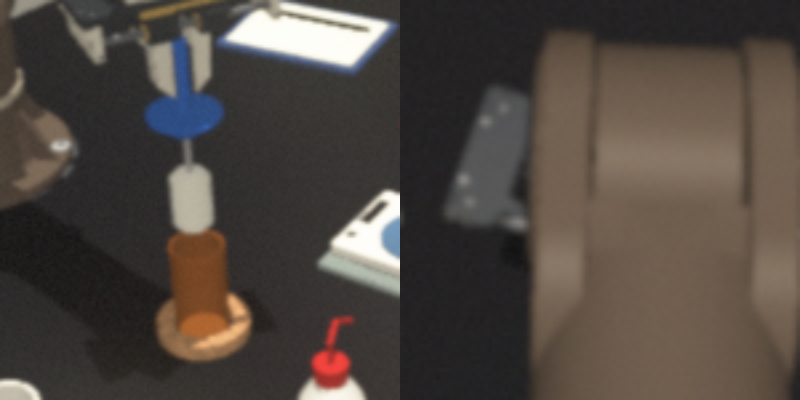

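Scene view: the brush head sits just above the rim but looks slightly to the left. I'll quantify that.

Run:
```python
from h import *
np.set_printoptions(precision=2,suppress=True)
s=cv2.imread('pics/scene4.png'); h=cv2.cvtColor(s,cv2.COLOR_BGR2HSV)
for y in range(183,206,3):
    r=s[y,215:250].astype(int).sum(1)
    i=np.where((r>330)&(h[y,215:250,1]<70))[0]+215
    print(y,i.min() if len(i) else None,i.max() if len(i) else None)
for y in range(214,236,4):
    i=np.where((h[y,210:260,1]>120)&(h[y,210:260,0]<25))[0]+210; print('bk',y,i.min(),i.max())
for z in (.1345,.167,.198): print(z,proj('scene',[.4575,-.0425,z]))
for z in (.03,.06,.1,.11): print(z,proj('scene',[.4572,-.0412,z]))
print(proj('scene',[.4672,-.0412,.1]),proj('scene',[.4572,-.0312,.1]))
```

```text
183 226 236
186 223 238
189 224 238
192 224 238
195 224 239
198 224 239
201 225 239
204 226 238
bk 214 223 244
bk 218 224 244
bk 222 224 244
bk 226 225 245
bk 230 224 246
bk 234 221 250
0.1345 [232.11 204.01]
0.167 [231.19 193.67]
0.198 [230.29 183.54]
0.03 [235.17 235.15]
0.06 [234.4  226.41]
0.1 [233.34 214.42]
0.11 [233.07 211.36]
[235.94 215.88] [236.07 212.74]
```

```bash
python3 -m creep '[[[-0.1,0.1,-1.5,0,0,0,-1],[-0.1,0.1,-3.5,0,0,0,-1],[-0.1,0.1,-5.5,0,0,0,-1],[-0.1,0.1,-7.5,0,0,0,-1],[-0.1,0.1,-9,0,0,0,-1]]]';python3 -m creep '[[[0,0,-1,0,0,0,-1],[0,0,-2,0,0,0,-1],[0,0,-2.7,0,0,0,-1],[0,0,-3.2,0,0,0,-1],[0,0,-3.5,0,0,0,-1]]]'
```

```text
clock: 6.9
position: [0.4571, -0.0416, 0.2132]
ee_rot: [0.576, 3.088, -0.001]
force: [-0.5, -0.9, -0.1]
width: 0.164
clock: 7.4
position: [0.4569, -0.0409, 0.1786]
ee_rot: [0.575, 3.088, 0.0]
force: [-0.7, 0.1, -1.0]
width: 0.165
```

Free entry, no side force. Now I'll feel for the bottom.

```bash
python3 -m creep '[[[0,0,-0.2,0,0,0,-1],[0,0,-0.4,0,0,0,-1],[0,0,-0.4,0,0,0,-1]]]';python3 -m creep '[[[0,0,-0.2,0,0,0,-1],[0,0,-0.2,0,0,0,-1]]]'; python3 -m creep '[[[0,0,-0.1,0,0,0,-1],[0,0,-0.1,0,0,0,-1]]]'
```

```text
clock: 7.7
position: [0.4568, -0.0408, 0.1747]
ee_rot: [0.575, 3.088, 0.0]
force: [0.3, 0.1, -1.5]
width: 0.17
clock: 7.9
position: [0.4567, -0.0407, 0.1727]
ee_rot: [0.575, 3.089, 0.0]
force: [0.2, -0.2, -0.1]
width: 0.17
clock: 8.1
position: [0.4572, -0.0409, 0.1722]
ee_rot: [0.574, 3.088, 0.001]
force: [-0.6, -0.1, 5.1]
width: 0.166
```

```bash
for i in 1 2; do python3 -m creep '[[[0,0,2,0,0,0,-1],[0,0,4.5,0,0,0,-1],[0,0,6.5,0,0,0,-1],[0,0,7.2,0,0,0,-1],[0,0,7.2,0,0,0,-1]]]'; python3 -m creep '[[[0,0,-2,0,0,0,-1],[0,0,-4.3,0,0,0,-1],[0,0,-6,0,0,0,-1],[0,0,-6.8,0,0,0,-1],[0,0,-7.2,0,0,0,-1]]]'; python3 -m creep '[[[0,0,0,0,0,0,-1],[0,0,0,0,0,0,-1]]]'; done
```

```text
clock: 8.6
position: [0.4572, -0.0407, 0.2443]
ee_rot: [0.574, 3.087, 0.002]
force: [-0.8, 0.0, -0.7]
width: 0.172
clock: 9.1
position: [0.4571, -0.0411, 0.1716]
ee_rot: [-0.575, -3.088, 0.001]
force: [-4.7, 0.2, 35.5]
width: 0.167
clock: 9.3
position: [0.4567, -0.0411, 0.172]
ee_rot: [-0.575, -3.088, 0.0]
force: [-1.8, -0.9, 5.9]
width: 0.169
clock: 9.8
position: [0.4573, -0.0407, 0.2443]
ee_rot: [0.574, 3.087, 0.001]
force: [-0.3, 0.8, -1.5]
width: 0.168
clock: 10.3
position: [0.457, -0.0411, 0.1715]
ee_rot: [-0.575, -3.088, 0.001]
force: [-4.0, -0.3, 32.7]
width: 0.168
clock: 10.5
position: [0.4566, -0.0412, 0.1719]
ee_rot: [-0.575, -3.088, 0.0]
force: [-1.6, -1.3, 5.9]
width: 0.165
```

```bash
python3 -m creep '[[[0,0,2,0,0,0,-1],[0,0,5,0,0,0,-1],[0,0,9,0,0,0,-1],[0,0,13,0,0,0,-1],[0,0,16,0,0,0,-1]]]'; python3 -m creep '[[[1,-3,0,0,0,0,-1],[2,-7,0,0,0,0,-1],[3,-11.5,0,0,0,0,-1],[4,-16,0,0,0,0,-1],[5,-20.5,0,0,0,0,-1]]]'; python3 -m creep '[[[1,-3.5,0,0,0,0,-1],[1.6,-6,0,0,0,0,-1],[2,-8,0,0,0,0,-1],[2,-8,0,0,0,0,-1]]]'
python3 - <<'E'
from h import *
o=arm.observe(); print(o['position'],o['ee_rot'],o['force'])
for n in('scene','wrist'): cv2.imwrite(f'pics/{n}5.png',arm.get_image(n)[:,:,::-1])
np.save('o5.npy',np.r_[o['position'],o['ee_rot']])
s=cv2.imread('pics/scene5.png')[180:330,90:240]; t=cv2.imread('pics/wrist5.png')[120:270,200:350]
cv2.imwrite('pics/m5.png',np.hstack([cv2.resize(s,(400,400)),cv2.resize(t,(400,400))]))
E
```

```text
clock: 11.0
position: [0.4571, -0.0411, 0.3342]
ee_rot: [0.575, 3.086, 0.001]
force: [1.5, 0.5, -1.0]
width: 0.167
clock: 11.5
position: [0.5071, -0.2473, 0.3318]
ee_rot: [0.573, 3.089, 0.0]
force: [1.5, -0.3, 1.2]
width: 0.165
clock: 11.9
position: [0.526, -0.329, 0.3313]
ee_rot: [-0.58, -3.087, 0.003]
force: [-0.5, -0.3, 0.0]
width: 0.168
[ 0.5260049  -0.32896299  0.33132438] [-0.58041272 -3.08669811  0.00328505] [-0.48500003 -0.28124977  0.02217267]
```

View pics/m5.png

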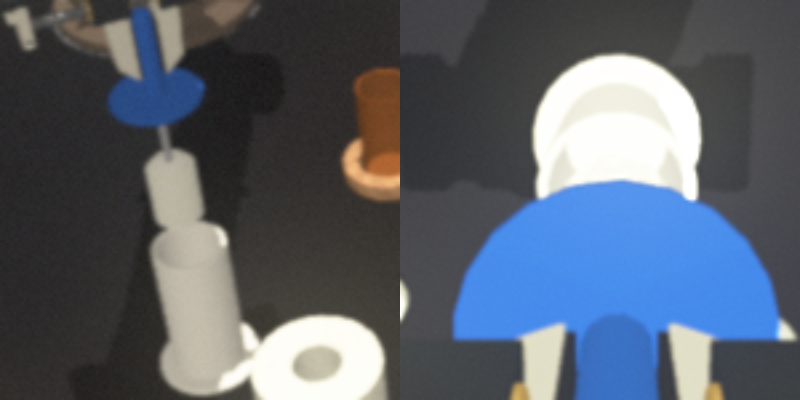

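```bash
python3 -m creep '[[[0,0.1,-0.2,0,0,0,-1],[0,0.1,-0.2,0,0,0,-1]]]'
python3 - <<'E'
from h import *
np.set_printoptions(precision=4,suppress=True)
o=arm.observe(); print(o['position'],o['ee_rot'],o['force'])
cv2.imwrite('pics/scene6.png',arm.get_image('scene')[:,:,::-1])
def edge(n,x0,x1,ys):
    s=cv2.imread(n); h=cv2.cvtColor(s,cv2.COLOR_BGR2HSV)
    for y in ys:
        i=np.where((s[y,x0:x1].astype(int).sum(1)>300)&(h[y,x0:x1,1]<70))[0]+x0
        print(n,y,i.min(),i.max(),(i.min()+i.max())/2)
edge('pics/scene2.png',140,185,range(242,262,4))
edge('pics/scene6.png',140,185,range(242,262,4))
def collar(n):
    s=cv2.imread(n); m=cv2.inRange(cv2.cvtColor(s,cv2.COLOR_BGR2HSV),(95,90,40),(125,255,255)); k=np.zeros_like(m); k[200:260,120:180]=m[200:260,120:180]
    c=max(cv2.findContours(k,cv2.RETR_EXTERNAL,cv2.CHAIN_APPROX_NONE)[0],key=cv2.contourArea); print(n,cv2.boundingRect(c))
collar('pics/scene2.png');collar('pics/scene6.png')
print(proj('scene',[.5269,-.3259,.195]),proj('scene',[.5269,-.3259,.295]))
E
```

```text
clock: 12.2
position: [0.527, -0.3233, 0.3295]
ee_rot: [-0.572, -3.089, -0.002]
force: [-0.8, 0.2, -0.5]
width: 0.166
[ 0.527  -0.3233  0.3295] [-0.5719 -3.089  -0.0016] [-0.7583  0.2172 -0.5024]
pics/scene2.png 242 146 164 155.0
pics/scene2.png 246 147 165 156.0
pics/scene2.png 250 147 166 156.5
pics/scene2.png 254 148 167 157.5
pics/scene2.png 258 149 167 158.0
pics/scene6.png 242 147 165 156.0
pics/scene6.png 246 148 166 157.0
pics/scene6.png 250 149 167 158.0
pics/scene6.png 254 150 168 159.0
pics/scene6.png 258 150 168 159.0
pics/scene2.png (131, 200, 38, 26)
pics/scene6.png (133, 200, 38, 28)
[156.5271 250.1528] [148.9349 212.6784]
```

```bash
python3 -m creep '[[[0,0,-1,0,0,0,-1],[0,0,-3,0,0,0,-1],[0,0,-6,0,0,0,-1],[0,0,-9,0,0,0,-1],[0,0,-11,0,0,0,-1]]]';python3 -m creep '[[[0,0,-1,0,0,0,-1],[0,0,-2,0,0,0,-1],[0,0,-2.7,0,0,0,-1],[0,0,-3.2,0,0,0,-1],[0,0,-3.4,0,0,0,-1]]]'
```

```text
clock: 12.75
position: [0.5261, -0.3236, 0.2171]
ee_rot: [-0.573, -3.087, -0.001]
force: [-0.2, 0.8, -1.1]
width: 0.168
clock: 13.25
position: [0.5269, -0.3249, 0.1857]
ee_rot: [0.574, 3.088, -0.0]
force: [0.0, 0.3, -0.1]
width: 0.17
```

```bash
python3 -m creep '[[[0,-0.1,-0.3,0,0,0,-1],[0,-0.1,-0.6,0,0,0,-1],[0,-0.1,-0.6,0,0,0,-1]]]';python3 -m creep '[[[0,0,-0.2,0,0,0,-1],[0,0,-0.2,0,0,0,-1]]]'; python3 -m creep '[[[0,0,-0.1,0,0,0,-1],[0,0,-0.1,0,0,0,-1]]]'
```

```text
clock: 13.55
position: [0.5268, -0.3262, 0.1797]
ee_rot: [0.575, 3.088, -0.001]
force: [1.1, -1.6, -1.3]
width: 0.166
clock: 13.75
position: [0.5269, -0.3262, 0.1786]
ee_rot: [0.575, 3.087, -0.0]
force: [-1.4, -0.3, 6.5]
width: 0.166
clock: 13.95
position: [0.5268, -0.3263, 0.1784]
ee_rot: [0.575, 3.087, 0.0]
force: [-4.6, 3.0, 15.1]
width: 0.166
```

```bash
python3 -m creep '[[[0,0,0.1,0,0,0,0.1],[0,0,0.1,0,0,0,0.1],[0,0,0.1,0,0,0,0.1],[0,0,0.1,0,0,0,0.1],[0,0,0.1,0,0,0,0.1]]]';python3 -m creep '[[[0,0,1.5,0,0,0,0.1],[0,0,4,0,0,0,0.3],[0,0,7,0,0,0,0.6],[0,0,10,0,0,0,0.8],[0,0,12.5,0,0,0,1]]]'
python3 - <<'E'
from h import *
np.set_printoptions(precision=4,suppress=True)
o=arm.observe(); print(o['position'],o['ee_rot'],o['force'])
for n in('scene','wrist'): cv2.imwrite(f'pics/{n}7.png',arm.get_image(n)[:,:,::-1])
s=cv2.imread('pics/scene7.png')[220:340,110:230]; t=cv2.imread('pics/wrist7.png')[100:270,200:370]
cv2.imwrite('pics/m7.png',np.hstack([cv2.resize(s,(400,400)),cv2.resize(t,(400,400))]))
for n in ('scene0','scene7'):
    s=cv2.imread(f'pics/{n}.png'); m=cv2.inRange(cv2.cvtColor(s,cv2.COLOR_BGR2HSV),(95,90,40),(125,255,255)); k=np.zeros_like(m); k[230:300,120:190]=m[230:300,120:190]
    c=max(cv2.findContours(k,cv2.RETR_EXTERNAL,cv2.CHAIN_APPROX_NONE)[0],key=cv2.contourArea); print(n,cv2.boundingRect(c),cv2.contourArea(c))
E
```

```text
clock: 14.45
position: [0.5267, -0.3257, 0.1775]
ee_rot: [-0.574, -3.088, -0.0]
force: [-1.0, -0.2, -0.4]
width: 0.53
clock: 14.95
position: [0.5267, -0.3263, 0.3057]
ee_rot: [0.575, 3.087, -0.001]
force: [-0.3, -0.9, 0.2]
width: 0.846
[ 0.5267 -0.3263  0.3057] [ 0.575   3.0868 -0.0012] [-0.2924 -0.9458  0.248 ]
scene0 (143, 241, 35, 42) 745.5
scene7 (144, 241, 34, 41) 733.5
```

View pics/m7.png

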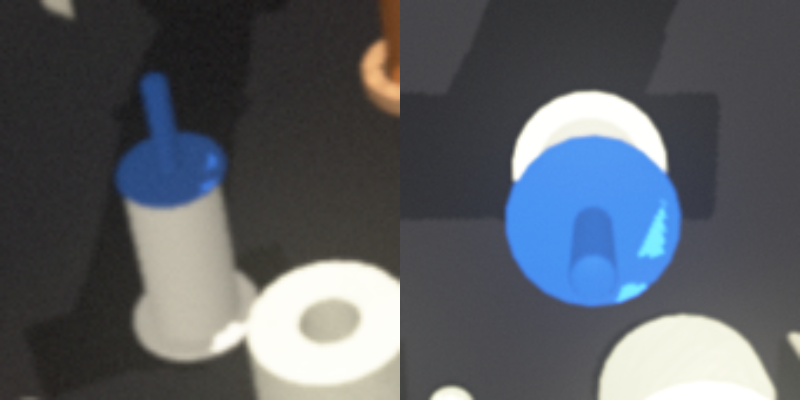

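The brush is home: the collar's bounding box is back within a pixel of its starting one. Next, the beaker, turning the tool into the stand's axes.

```bash
python3 -m creep '[[[-0.8,3.5,0,0,0,4,1],[-1.8,7.5,0,0,0,8,1],[-2.8,11.5,0,0,0,12,1],[-3.8,16,0,0,0,16,1],[-4.8,20.5,0,0,0,20,1]]]'; python3 -m creep '[[[-0.8,3,0,0,0,4,1],[-1.7,6,0,0,0,8,1],[-2.2,8,-0.5,0,0,12,1],[-2.2,8,-0.5,0,0,12,1],[-2.2,8,-0.5,0,0,12,1]]]'
python3 - <<'E'
from h import *
np.set_printoptions(precision=4,suppress=True)
o=arm.observe(); print(o['position'],o['ee_rot'],o['joints'])
cv2.imwrite('pics/w8.png',arm.get_image('wrist')[:,:,::-1])
np.save('o8.npy',np.r_[o['position'],o['ee_rot']])
E
```

```text
clock: 15.55
position: [0.4779, -0.1194, 0.3029]
ee_rot: [0.026, 3.141, 0.0]
force: [0.7, -0.2, -0.0]
width: 1.001
clock: 16.05
position: [0.4568, -0.0413, 0.2977]
ee_rot: [0.299, -3.127, 0.0]
force: [0.0, 0.4, -0.1]
width: 1.001
[ 0.4568 -0.0413  0.2977] [ 0.2985 -3.1273  0.0004] [-0.5696  0.1047  0.6093  1.9112 -0.0654  1.1452  1.8253]
```

View pics/w8.png

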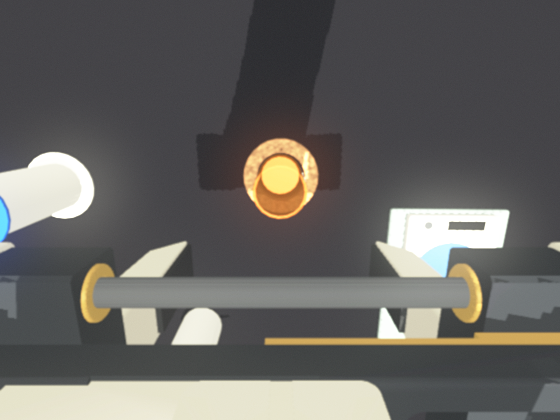

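Run:
```python
from h import *
np.set_printoptions(precision=4,suppress=True)
im=cv2.imread('pics/w8.png'); T=wT(np.load('o8.npy'))
print(proj('wrist',[.457,-.0412,.11],T),proj('wrist',[.457,-.0412,.004],T))
a=cv2.resize(im[130:230,235:335],(400,400),interpolation=cv2.INTER_CUBIC);b=cv2.resize(im[190:260,380:520],(800,400),interpolation=cv2.INTER_CUBIC)[:,0:800]
cv2.imwrite('pics/w8a.png',a);cv2.imwrite('pics/w8b.png',b)
```

```text
[280.5505 192.3968] [280.6525 175.1427]
```

View pics/w8a.png

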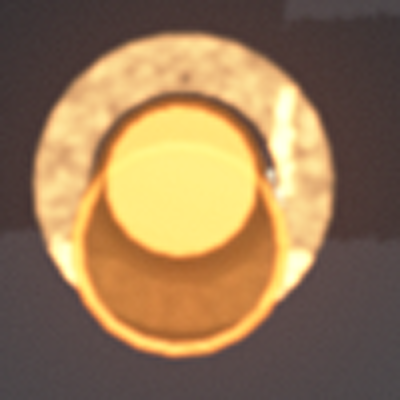

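View pics/w8b.png

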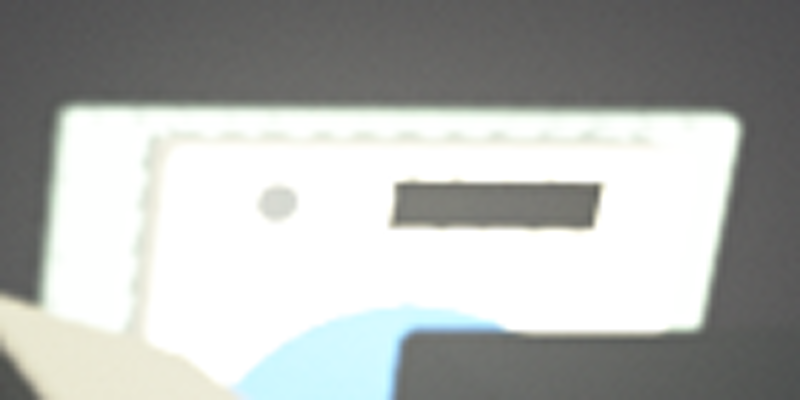

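```bash
python3 - <<'E'
from h import *
T=wT(np.load('o8.npy'))
a=plane('wrist',(390.5,207.9),.01,T);b=plane('wrist',(509.9,209.6),.01,T); print(a,b,np.linalg.norm(a-b)); d=b-a
print('stand yaw',np.degrees(np.arctan2(-d[0],d[1])))
y=np.arctan2(-d[0],d[1]); c=(a+b)/2; print('origin',c+.09*np.array([np.cos(y),np.sin(y),0]))
print('tool x ang',np.degrees(np.arctan2(*R.from_rotvec(np.load('o8.npy')[3:]).as_matrix()[[1,0],0])))
E
python3 -m creep '[[[0,0,-3,0,0,0,1],[0,0,-7,0,0,0,1],[0,0,-11,0,0,0,1],[0,0,-15,0,0,0,1],[0,0,-18,0,0,0,1]]]';python3 -m creep '[[[0,0,-1.5,0,0,0,1],[0,0,-2.8,0,0,0,1],[0,0,-3.5,0,0,0,1],[0,0,-3.8,0,0,0,1],[0,0,-3.8,0,0,0,0.5]]]' 12
```

```text
[0.47159185 0.11133627 0.01      ] [0.4435692  0.26907103 0.01      ] 0.16020462231070612
stand yaw 10.073878639043773
origin [0.54619299 0.20594626 0.01      ]
tool x ang -169.0946258410565
clock: 16.6
position: [0.4564, -0.0427, 0.1157]
ee_rot: [0.294, -3.126, 0.002]
force: [-0.4, 0.5, 0.7]
width: 0.999
clock: 17.1
position: [0.457, -0.0415, 0.0798]
ee_rot: [-0.297, 3.127, -0.001]
force: [-0.7, -0.6, 0.1]
width: 0.952
```

```bash
python3 -m creep '[[[0,0,0,0,0,0,0.3],[0,0,0,0,0,0,0.3],[0,0,0,0,0,0,0.1],[0,0,0,0,0,0,0.1],[0,0,0,0,0,0,0.1]]]' 10;python3 -m creep '[[[0,0,0,0,0,0,0.1],[0,0,0,0,0,0,0.1]]]' 18;python3 - <<'E'
from h import *
o=arm.observe(); print(o['position'],o['force'],o['width'])
E
```

```text
clock: 17.6
position: [0.4569, -0.0408, 0.0799]
ee_rot: [-0.299, 3.127, -0.0]
force: [0.1, -1.1, 1.4]
width: 0.615
clock: 17.8
position: [0.457, -0.0408, 0.0799]
ee_rot: [-0.299, 3.127, 0.0]
force: [-0.7, -0.7, 3.0]
width: 0.614
[ 0.45696854 -0.04077224  0.07991487] [-0.72867241 -0.69881897  3.02694318] 0.6144292295482854
```

```bash
python3 -m creep '[[[0,0,0.5,0,0,0,0.1],[0,0,2,0,0,0,0.1],[0,0,4,0,0,0,0.1],[0,0,5.5,0,0,0,0.1],[0,0,6,0,0,0,0.1]]]';python3 -m creep '[[[0.3,2,0,0,0,0,0.1],[1,5.5,0,0,0,0,0.1],[1.8,9.5,0,0,0,0,0.1],[2.6,13.5,0,0,0,0,0.1],[3.4,17.5,0,0,0,0,0.1]]]';python3 -m creep '[[[0.7,3.5,0,0,0,0,0.1],[1.1,5.5,0,0,0,0,0.1],[1.2,6.5,0,0,0,0,0.1],[1.2,6.5,0,0,0,0,0.1],[1.2,6.5,0,0,0,0,0.1]]]';python3 - <<'E'
from h import *
o=arm.observe(); print(o['position'],o['ee_rot'],o['force'],o['width'])
for n in('scene','wrist','top'): cv2.imwrite(f'pics/{n}9.png',arm.get_image(n)[:,:,::-1])
np.save('o9.npy',np.r_[o['position'],o['ee_rot']])
s=cv2.imread('pics/scene9.png')[110:260,260:410]; t=cv2.imread('pics/wrist9.png')[:,180:560]
cv2.imwrite('pics/m9.png',np.hstack([cv2.resize(s,(420,420)),t]))
E
```

```text
clock: 18.3
position: [0.4572, -0.0408, 0.141]
ee_rot: [-0.299, 3.126, 0.0]
force: [0.6, -0.7, -1.5]
width: 0.613
clock: 18.8
position: [0.4904, 0.1358, 0.1393]
ee_rot: [0.299, -3.127, 0.0]
force: [0.6, -1.2, -1.5]
width: 0.613
clock: 19.3
position: [0.5025, 0.1972, 0.1396]
ee_rot: [0.296, -3.127, 0.002]
force: [0.1, -1.5, -0.2]
width: 0.612
[0.50254395 0.19719216 0.13959395] [ 2.95921817e-01 -3.12698775e+00  1.56175529e-03] [ 0.13740482 -1.53393844 -0.24421787] 0.6117751794965374
```

View pics/m9.png

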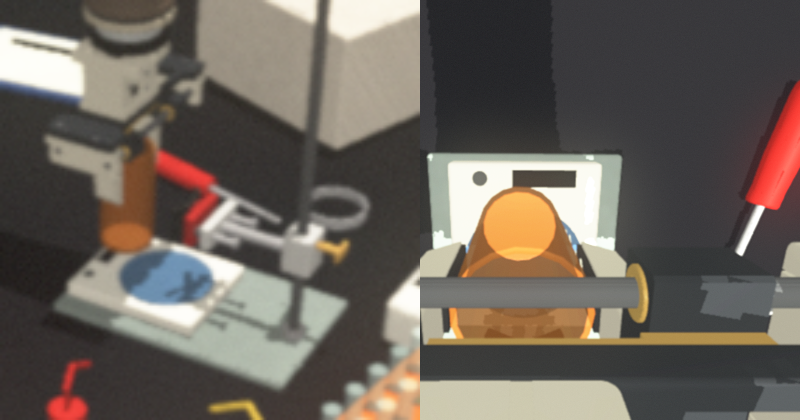

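The beaker is held upright over the front of the stirrer. The plate's front corners are at about (188,154) and (381,155), so I'll refine the stand pose from them.

Run:
```python
from h import *
np.set_printoptions(precision=4,suppress=True)
im=cv2.imread('pics/wrist9.png'); T=wT(np.load('o9.npy')); g=cv2.cvtColor(im,cv2.COLOR_BGR2GRAY)
m=(g>110).astype(np.uint8)
def fit(pts):
    vx,vy,x,y=cv2.fitLine(np.array(pts,np.float32),cv2.DIST_HUBER,0,.01,.01).ravel(); return np.array([vx,vy]),np.array([x,y])
top=[];L=[];Rr=[]
gf=g.astype(float)
for x in range(200,372,4):
    d=np.diff(gf[140:170,x]); top.append((x,140+np.argmax(d)+.5))
for y in range(165,232,4):
    d=np.diff(gf[y,170:210]); L.append((170+np.argmax(d)+.5,y))
    d=np.diff(gf[y,365:400]); Rr.append((365+np.argmin(d)+.5,y))
t=fit(top);l=fit(L);r=fit(Rr)
def X(a,b):
    s=np.linalg.solve(np.c_[a[0],-b[0]],b[1]-a[1]); return a[1]+a[0]*s[0]
cl,cr=X(t,l),X(t,r); print(cl,cr)
a=plane('wrist',cl,.01,T);b=plane('wrist',cr,.01,T);d=b-a
y=np.arctan2(-d[0],d[1]);c=(a+b)/2
print(a,b,np.linalg.norm(d),'yaw',np.degrees(y),'org',c+.09*np.array([np.cos(y),np.sin(y),0]))
for e in(l,r):
    p=plane('wrist',e[1]-e[0]*25,.01,T);q=plane('wrist',e[1]+e[0]*25,.01,T);v=p-q; v*=np.sign(v[0]); print('side yaw',np.degrees(np.arctan2(v[1],v[0])))
print('tool x',np.degrees(np.arctan2(*R.from_rotvec(np.load('o9.npy')[3:]).as_matrix()[[1,0],0])))
# top view refs
t0=cv2.imread('pics/top0.png');h=cv2.cvtColor(t0,cv2.COLOR_BGR2HSV);m=cv2.inRange(h,(0,150,100),(8,255,255))|cv2.inRange(h,(172,150,100),(180,255,255));k=np.zeros_like(m);k[195:215,180:220]=m[195:215,180:220]
print('red jaw top',cv2.minAreaRect(np.argwhere(k)[:,::-1].astype(np.float32)), plane('top',np.argwhere(k)[:,::-1].mean(0),.13))
```

```text
[186.3797 152.3912] [382.3833 154.2085]
[0.472 0.114 0.01 ] [0.4437 0.2697 0.01  ] 0.15833714505820506 yaw 10.297989117970095 org [0.5464 0.2079 0.01  ]
side yaw 10.438948158199741
side yaw 10.055935329088141
tool x -169.18787182595224
red jaw top ((199.00730895996094, 204.53414916992188), (4.819169521331787, 18.229032516479492), 77.90524291992188) [0.5828 0.2119 0.13  ]
```

```bash
python3 -m creep '[[[0.4,0.1,0,0,0,-0.4,0.1],[0.9,0.3,-0.5,0,0,-0.4,0.1],[1.3,0.4,-1.5,0,0,-0.4,0.1],[1.5,0.5,-2.3,0,0,-0.4,0.1],[1.5,0.5,-2.8,0,0,-0.4,0.1]]]';python3 -m creep '[[[0,0,-0.1,0,0,0,0.1],[0,0,-0.1,0,0,0,0.1]]]';python3 -m creep '[[[0,0,-0.2,0,0,0,0.1],[0,0,-0.2,0,0,0,0.1]]]';python3 -m creep '[[[0,0,-0.1,0,0,0,0.1],[0,0,-0.1,0,0,0,0.1]]]'
```

```text
clock: 19.95
position: [0.5175, 0.2042, 0.1103]
ee_rot: [0.288, -3.127, 0.001]
force: [-0.7, 0.9, -1.6]
width: 0.611
clock: 20.15
position: [0.5175, 0.204, 0.1104]
ee_rot: [0.288, -3.128, 0.001]
force: [0.5, -0.5, -1.0]
width: 0.61
clock: 20.35
position: [0.5177, 0.2043, 0.1088]
ee_rot: [-0.288, 3.128, 0.0]
force: [-0.3, 0.6, -1.0]
width: 0.618
clock: 20.55
position: [0.5177, 0.2043, 0.1078]
ee_rot: [-0.288, 3.128, 0.0]
force: [-0.2, 0.8, -0.7]
width: 0.611
```

```bash
python3 -m creep '[[[0,0,-0.1,0,0,0,0.1],[0,0,-0.1,0,0,0,0.1]]]';python3 -m creep '[[[0,0,-0.1,0,0,0,0.1],[0,0,-0.1,0,0,0,0.1]]]'
```

```text
clock: 20.75
position: [0.5177, 0.2042, 0.1067]
ee_rot: [0.288, -3.128, -0.0]
force: [-0.8, -0.1, -0.6]
width: 0.615
clock: 20.95
position: [0.518, 0.2041, 0.106]
ee_rot: [-0.288, 3.128, 0.0]
force: [-0.3, -1.4, 1.8]
width: 0.617
```

```bash
python3 -m creep '[[[0,-0.1,0.1,0,0,0,0.1],[0,-0.15,0.1,0,0,0,0.1],[0,-0.15,0,0,0,0,0.1],[0,-0.15,0,0,0,0,0.1]]]';python3 -m creep '[[[0,0,0,0,0,0,0.4],[0,0,0,0,0,0,0.4],[0,0,0,0,0,0,0.4],[0,0,0,0,0,0,0.4]]]';python3 - <<'E'
from h import *
o=arm.observe(); print(o['position'],o['ee_rot'],o['force'],o['width'])
for n in('scene','wrist','top'): cv2.imwrite(f'pics/{n}10.png',arm.get_image(n)[:,:,::-1])
s=cv2.imread('pics/scene10.png')[110:260,260:410]; t=cv2.imread('pics/wrist10.png')[:,180:560]
cv2.imwrite('pics/m10.png',np.hstack([cv2.resize(s,(420,420)),t]))
E
```

```text
clock: 21.35
position: [0.5179, 0.2025, 0.1059]
ee_rot: [-0.288, 3.128, 0.0]
force: [-0.9, -1.1, 3.2]
width: 0.611
clock: 21.75
position: [0.5177, 0.2028, 0.1057]
ee_rot: [0.288, -3.128, -0.0]
force: [0.4, 1.0, -0.2]
width: 0.701
[0.51771943 0.20281541 0.1056807 ] [ 2.88350627e-01 -3.12828003e+00 -9.38259940e-05] [ 0.35031159  0.96607345 -0.24534396] 0.7011057365359712
```

View pics/m10.png

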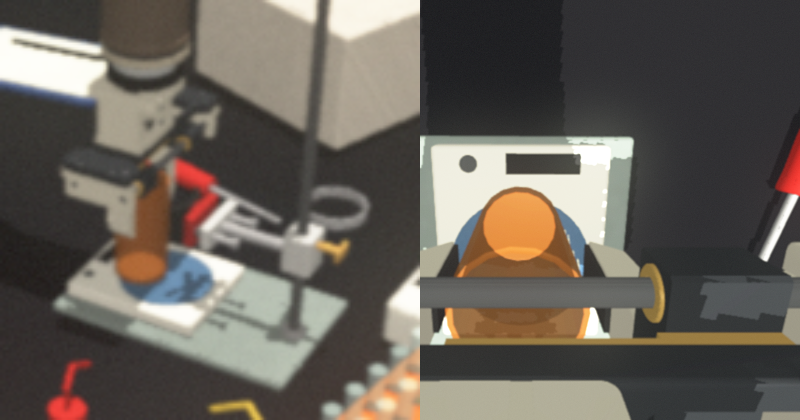

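Run:
```python
from h import *
np.set_printoptions(precision=4,suppress=True)
o=arm.observe();p=np.r_[o['position'],o['ee_rot']]; np.save('o10.npy',p);T=wT(p)
im=cv2.imread('pics/wrist10.png'); g=cv2.cvtColor(im,cv2.COLOR_BGR2GRAY).astype(float)
Tt=np.eye(4);Tt[:3,:3]=R.from_rotvec(p[3:]).as_matrix();Tt[:3,3]=p[:3]
def tool(q): return (Tt[:3,:3].T@(q-p[:3]))*1000
for y in range(150,235,14):
    dl=np.diff(g[y,150:200]);dr=np.diff(g[y,375:410])
    l=150+np.argmax(dl)+.5;r=375+np.argmin(dr)+.5
    a,b=tool(plane('wrist',(l,y),.01,T)),tool(plane('wrist',(r,y),.01,T)); print(y,l,r,a[:2],b[:2],'mid',(a+b)[1]/2,'w',(b-a)[1])
h=cv2.cvtColor(im,cv2.COLOR_BGR2HSV); m=cv2.inRange(h,(95,60,60),(115,255,255))
for y in range(205,260,6):
    i=np.where(m[y,180:400])[0]+180
    if len(i): a,b=tool(plane('wrist',(i.min(),y),.026,T)),tool(plane('wrist',(i.max(),y),.026,T)); print('disc',y,i.min(),i.max(),(a+b)[1]/2)
m=cv2.inRange(h,(5,120,120),(25,255,255))
for y in range(195,232,6):
    i=np.where(m[y,200:380])[0]+200; print('beaker',y,i.min(),i.max(),(i.min()+i.max())/2)
c=tool(plane('wrist',(278.5,225),.030,T));print(c)
```

```text
150 168.5 392.5 [ 50.553 -78.771] [50.5711 79.0283] mid 0.12864398011009825 w 157.79930344394913
164 175.5 391.5 [ 40.6963 -74.6671] [40.7145 79.1951] mid 2.264030624050136 w 153.86216593358054
178 170.5 389.5 [ 30.6161 -79.1153] [30.6353 78.6454] mid -0.2349664783213825 w 157.7606710104072
192 171.5 388.5 [ 20.3062 -79.2933] [20.326  78.8116] mid -0.2408611694766165 w 158.10497054214267
206 173.5 387.5 [  9.7582 -78.7385] [ 9.7785 78.9817] mid 0.1216330258473235 w 157.720173924098
220 174.5 386.5 [ -1.0364 -78.9163] [-1.0155 79.1558] mid 0.11976779059446585 w 158.0720470914478
234 175.5 384.5 [-12.0863 -79.0983] [-12.0648  78.5796] mid -0.25934082002419245 w 157.6778429973024
disc 211 239 320 -0.5479781068652922
disc 217 232 328 -0.20561774297233626
disc 223 227 333 -0.2082026071001586
disc 229 222 338 -0.2108235073422371
disc 235 219 341 -0.21343598188718715
disc 241 216 344 -0.21607910064994584
disc 247 218 344 0.4924448529389558
disc 253 219 343 0.4935027623111168
disc 259 219 343 0.4945481137145471
beaker 195 256 302 279.0
beaker 201 250 309 279.5
beaker 207 245 312 278.5
beaker 213 242 316 279.0
beaker 219 240 318 279.0
beaker 225 237 320 278.5
beaker 231 234 323 278.5
[ 1.5734 -1.2253 75.7097]
```

```bash
python3 -m creep '[[[0,0.1,0,0,0,0,0.1],[0,0.1,0,0,0,0,0.1],[0,0.1,0,0,0,0,0.1],[0,0.1,0,0,0,0,0.1]]]' 12;python3 -m creep '[[[0,0,0,0,0,0,0.1],[0,0,0,0,0,0,0.1],[0,0,0,0,0,0,0.1]]]' 20; for i in 1 2 3; do python3 - <<'E'
from h import *
print(arm.observe()['force'],arm.observe()['ft_torque'])
arm.get_image('top')
E
done; python3 -m creep '[[[0.5,0.1,0,0,0,0,0.1],[1,0.2,0,0,0,0,0.1],[1.5,0.3,0,0,0,0,0.1],[1.8,0.3,0,0,0,0,0.1],[1.8,0.3,0,0,0,0,0.1]]]'
```

```text
clock: 22.3
position: [0.5177, 0.2038, 0.1057]
ee_rot: [0.288, -3.128, -0.0]
force: [-0.4, -0.8, 0.0]
width: 0.616
clock: 22.6
position: [0.5177, 0.2037, 0.1057]
ee_rot: [0.288, -3.128, -0.0]
force: [-0.5, 0.3, -0.7]
width: 0.613
[-0.45127786  0.29215452 -0.66408727] [ 0.1338732   0.02686215 -0.01035435]
[-0.12074338 -0.54815647 -0.62296034] [ 0.07066419  0.01469668 -0.05109336]
[ 0.14674463  0.72156368 -1.42017418] [ 0.0842405   0.03313033 -0.02466807]
clock: 23.25
position: [0.5365, 0.2067, 0.1057]
ee_rot: [-0.288, 3.128, -0.0]
force: [0.3, -0.2, 0.3]
width: 0.613
```

```bash
python3 -m creep '[[[0.2,0.04,0,0,0,0,0.1],[0.4,0.07,0,0,0,0,0.1],[0.4,0.07,0,0,0,0,0.1]]]'; for i in 1 2 3; do python3 -m creep '[[[0.1,0.02,0,0,0,0,0.1],[0.1,0.02,0,0,0,0,0.1]]]' | grep -E 'pos|force'; done
```

```text
clock: 23.55
position: [0.54, 0.2074, 0.1057]
ee_rot: [-0.288, 3.128, 0.0]
force: [0.1, -0.4, -0.4]
width: 0.614
position: [0.5408, 0.2077, 0.1057]
force: [-0.1, -0.8, -0.4]
position: [0.5418, 0.2079, 0.1057]
force: [0.4, 0.1, -0.5]
position: [0.5427, 0.208, 0.1057]
force: [-1.3, 0.1, 0.4]
```

```bash
cat > avg.py <<'E'
from h import *
F=[];P=[]
for i in range(6):
    o=arm.observe();F.append(o['force']);P.append(o['position']);arm.get_image('top')
F=np.mean(F,0);P=np.mean(P,0);u=np.array([.9833,.182]);v=np.array([-.182,.9833])
print('pos',P.round(4),'stand',((P[:2]-[.5467,.2075])@u*1000).round(2),((P[:2]-[.5467,.2075])@v*1000).round(2),'Fx %.2f Fy %.2f Fz %.2f'%(F[:2]@u,F[:2]@v,F[2]))
E
for i in 1 2 ; do python3 -m creep '[[[0.1,0.02,0,0,0,0,0.1],[0.1,0.02,0,0,0,0,0.1]]]' | grep -E 'width'; python3 avg.py; done
```

```text
width: 0.61
pos [0.5435 0.2082 0.1057] stand -3.04 1.23 Fx -3.24 Fy -0.15 Fz 2.72
width: 0.613
pos [0.5445 0.2083 0.1057] stand -2.02 1.23 Fx -5.13 Fy -0.24 Fz 4.10
```

```bash
python3 -m creep '[[[0.1,0.02,0,0,0,0,0.1],[0.2,0.04,0,0,0,0,0.1],[0.2,0.04,0,0,0,0,0.1]]]' | grep -E 'width'; python3 avg.py;python3 - <<'E'
from h import *
o=arm.observe(); print(o['clock'],o['ee_rot'],o['ft_torque'],o['width'])
for n in('scene','wrist','top'): cv2.imwrite(f'pics/{n}11.png',arm.get_image(n)[:,:,::-1])
s=cv2.imread('pics/scene11.png')[110:260,260:410]; t=cv2.imread('pics/wrist11.png')[:,180:560]
cv2.imwrite('pics/m11.png',np.hstack([cv2.resize(s,(420,420)),t]))
cv2.imwrite('pics/m11b.png',cv2.resize(cv2.imread('pics/scene11.png')[150:230,290:390],(800,600)[:1]+(640,))[:600])
E
```

```text
width: 0.608
pos [0.5459 0.2086 0.1057] stand -0.58 1.24 Fx -7.68 Fy -0.90 Fz 6.55
25.75 [ 2.87972581e-01 -3.12660519e+00  2.99392274e-05] [-0.25840933  1.52912819 -0.02455477] 0.6128527970575877
```

View pics/m11.png

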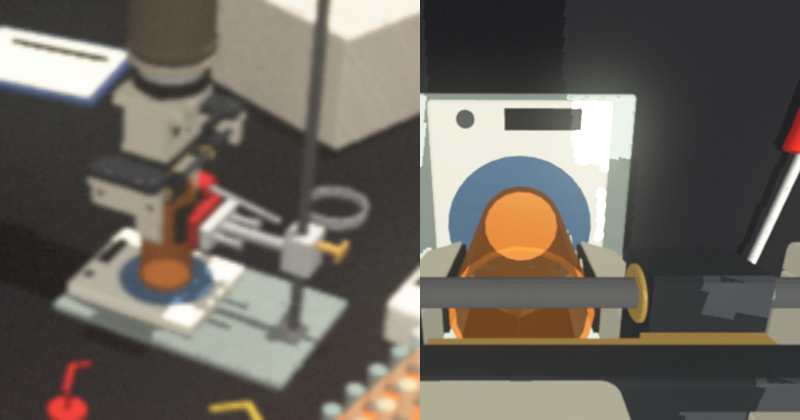

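View pics/m11b.png

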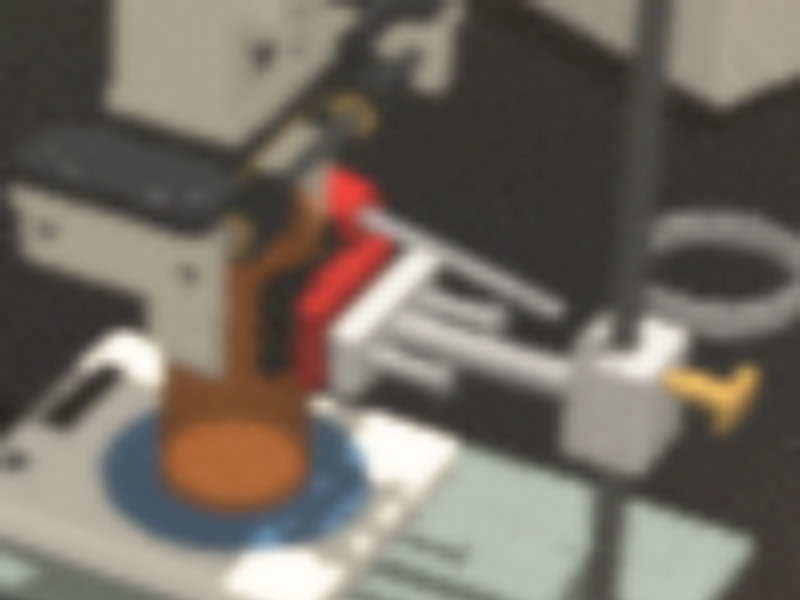

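```bash
python3 -m creep '[[[0.01,-0.03,0.02,0,0,0,0.1],[0.01,-0.03,0.02,0,0,0,0.1]]]' | grep -E 'width'; python3 avg.py;python3 - <<'E'
from h import *
for n in ('wrist9','wrist10','wrist11'):
    im=cv2.imread(f'pics/{n}.png');h=cv2.cvtColor(im,cv2.COLOR_BGR2HSV); m=cv2.inRange(h,(8,100,185),(25,255,255)); k=np.zeros_like(m);k[180:264,235:325]=m[180:264,235:325]
    k=cv2.morphologyEx(k,cv2.MORPH_OPEN,np.ones((7,7)))
    c=max(cv2.findContours(k,cv2.RETR_EXTERNAL,cv2.CHAIN_APPROX_NONE)[0],key=cv2.contourArea); print(n,cv2.fitEllipse(c),cv2.boundingRect(c))
E
```

```text
width: 0.609
pos [0.5459 0.2086 0.1057] stand -0.6 1.21 Fx -7.12 Fy 0.35 Fz 4.86
wrist9 ((279.13665771484375, 225.75582885742188), (69.54580688476562, 72.14964294433594), 91.1268310546875) (243, 191, 73, 70)
wrist10 ((278.9002685546875, 225.69313049316406), (67.92407989501953, 70.72127532958984), 90.48521423339844) (244, 192, 71, 68)
wrist11 ((280.5468444824219, 225.6300048828125), (67.61048126220703, 70.89846801757812), 89.61339569091797) (245, 192, 72, 68)
```

```bash
python3 -m creep '[[[0.05,0.01,0.03,0,0,0,0.1],[0.05,0.01,0.03,0,0,0,0.1]]]' | grep -E 'width'; python3 avg.py; python3 avg.py
```

```text
width: 0.609
pos [0.5461 0.2086 0.1057] stand -0.38 1.19 Fx -6.76 Fy 0.43 Fz 2.42
pos [0.5461 0.2086 0.1057] stand -0.37 1.18 Fx -6.74 Fy 0.44 Fz 2.85
```

```bash
python3 -m creep '[[[0.05,0.01,0,0,0,0,0.1],[0.08,0.01,0.01,0,0,0,0.1],[0.08,0.01,0.01,0,0,0,0.1]]]' | grep -E 'width'; python3 avg.py; python3 avg.py
```

```text
width: 0.615
pos [0.5466 0.2087 0.1057] stand 0.09 1.18 Fx -8.14 Fy 0.45 Fz 2.92
pos [0.5466 0.2087 0.1058] stand 0.1 1.18 Fx -7.93 Fy 0.41 Fz 3.17
```

```bash
python3 -m creep '[[[0,0,0,0,0,0,0.1],[0,0,0,0,0,0,0.1],[0,0,0,0,0,0,0.1],[0,0,0,0,0,0,0.1],[0,0,0,0,0,0,0.1]]]'; python3 avg.py
python3 - <<'E'
from h import *
for n in('scene','top'): cv2.imwrite(f'pics/{n}12.png',arm.get_image(n)[:,:,::-1])
for n in('scene','top'):
    d=cv2.absdiff(cv2.imread(f'pics/{n}0.png'),cv2.imread(f'pics/{n}12.png')).max(2); cv2.imwrite(f'pics/d{n}.png',d)
cv2.imwrite('pics/m12.png',np.hstack([cv2.resize(cv2.imread('pics/scene12.png'),(400,300)),cv2.resize(cv2.imread('pics/top12.png'),(400,300))]))
E
```

```text
clock: 28.6
position: [0.5466, 0.2087, 0.1058]
ee_rot: [0.288, -3.125, 0.0]
force: [-7.2, -1.3, 3.1]
width: 0.609
pos [0.5466 0.2087 0.1058] stand 0.1 1.19 Fx -7.73 Fy 0.62 Fz 2.75
```

View pics/m12.png

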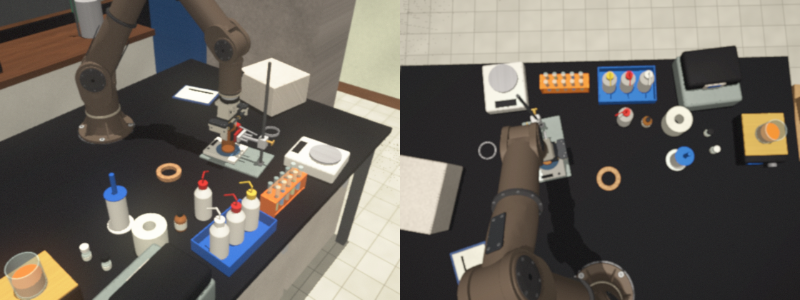

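View pics/scene12.png

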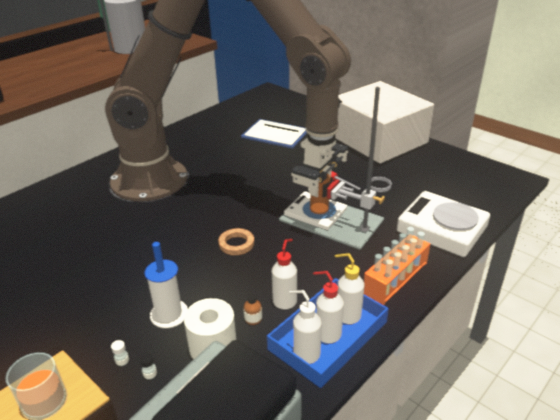

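The brush is home at (160,270), the beaker stands on the stirrer against the jaw at (320,205), and the other objects look unmoved. The push holds steady, so I'm handing in.

```bash
python3 -c "
from cell import arm
print(arm.sign_off())"
```

```text
the job is handed in; nothing more can be done
None
```

The job is done and handed in at about 29 s. The beaker stands on the stirrer, pressed into the red vee jaw and still held there.

- **Brushing:** I ran the brush to the bottom three times, feeling the floor each time and drawing it up about 72 mm in between. On the second and third strokes the force on reaching the floor briefly spiked to 33–35 N, then settled at about 6 N.
- **Brush holder:** The brush is back upright and fully seated. Its collar met the rim with a clear force rise, and in the picture its outline is within 1 pixel of where it started.
- **Beaker:** I gripped it gently at 10–20 N, stood it on the stirrer, released it, gripped it again at 20 N and pushed it straight back.
- **Final push:** The last average was 7.7 N back, after readings of 8.1 and 7.9 N. Sideways force was about 0.6 N, which suggests both faces are touching. I couldn't see the faces directly. By position the springs are compressed about 5 mm.
- **Not perfect:** The gripper is also pressing the beaker down on the stirrer with about 3 N; I cut this from 6.5 N but did not get rid of it.
- **Upright and surroundings:** The wrist pictures during the push showed no visible forward or backward lean, and at most about 0.5° sideways. In the final pictures nothing else looked moved. I checked that by eye only.

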